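# Refit the food processor knob and hold it down to pulse

## Robot

A 6-joint arm with a two-finger parallel gripper is mounted at the origin on the work surface. World frame = base frame: x ahead of the robot, y to its left, z up, the work surface at z = 0. Lengths are in m, angles in rad, forces in N, time in s.
With the tool pointing down it reaches from about 0.3 to 0.75 m from the base axis. Payload 8.5 kg.
Tool frame: the origin (TCP) lies on the centre line of the jaws, within the pads' length; the fingertips stand 8 mm ahead of it and the grasp point (between the pads) lies 11 mm behind it; z points along the fingers, y is the line along which they close (so a half turn about z gives the same grasp; the last joint's range is limited). The gripper opens to 85 mm and grips with 20 to 120 N. Pads are 22 mm wide; open, the fingers measure 114 mm over their backs; the gripper's body (76 mm by 85 mm) begins 54 mm behind the grasp point. The pads swing forward as they close: fully open they stand 13 mm farther back than shut.
Start: joints at [-1.525, 0.381, 1.297, -0, 1.464, -0.215], TCP at [0.142, -0.531, 0.239] pointing down, gripper open.
Joint ranges: [-3.11, 3.11], [-0.89, 2.33], [0.22, 2.48], [-1.42, 4.56], [0.17, 2.85], [-2.88, 2.88]. Speed limits (rad/s): [2.39, 2.39, 3.14, 3.14, 3.14, 3.14].

## Interface

Orientations are given as a unit quaternion [x, y, z, w].
In Python, from cell import bot, eyes gives the robot as it stands.
- The arm moves only by the shell command python3 -m inch 'ROWS' [OPENING] [FORCE]. ROWS is JSON, a list of rows, each a list of 2 entries, a list of its own where there are three numbers: the shift along the world's x, y, z in cm, then the turn about the world's z in rad. A call has 1 to 5 rows; each row is the pose to reach, as a shift and turn from the pose commanded when the call began; what a row does not reach only later rows make up. A row lasts 1/10 s, in which the tool goes at most 50 mm and 8.59 degrees, less where a joint would pass 70% of its speed; a pose out of reach is approached as far as the arm can. A call with a gripper value outside its range is refused whole. OPENING is the finger opening in cm, from 0 to 8.54, set as the call begins (- or left out, the last holds). The fingers move at their own pace and stop on an object; FORCE is the grip in N (left out, the last holds). Time passes only in rows, so rows that repeat a pose let the fingers close. It gives the time, the measured TCP pose, the force, the opening and the grip force at its end, in the units of the state.
- bot.sense(): the state, without advancing time (a new reading comes with each control period).
- eyes.snapshot(name): name is "side" or "top" or "wrist"; returns (picture, depth): 384x512x3 uint8, red, green, blue; 384x512 float32, m along the optical axis (not along the pixel's ray), 0 where there is no reading.
- eyes.camera_info(name): a dict with "intrinsics" (3x3 intrinsics, pixels), "R" (3x3) and "t" (3): a world point X has camera coordinates R X + t. Camera axes: x right, y down, z forward; pixel columns grow to the right and rows downward; lengths in m; the calibration is good to about 2 mm. A picture is of the moment at which its call begins: read the wrist's pose just before it. camera_info takes no time and is no camera call; for the wrist camera it gives the pose at the moment of the call.
- bot.sign_off(): hands the job in; it is judged then, once.
Trained networks look in the newest picture that a camera, given by its name, has taken for a name from the list of things; names that differ only in an ending like _2 or _b are one class to them, and where a whole thing is asked for, a point or a joint stands for the part that bears it (a point fixed in the world has none). Each returns a list of dicts, best first, with "score" (0 to 1); they miss things now and then, are a little off and sometimes report something else, mostly with a low value. They report only what shows in the picture. A call takes as long as a camera call. They do not tell look-alikes from the thing itself.
- eyes.silhouettes(label, camera): "mask" (384x512 bool, what is visible of it) and "xy" ([column, row] in pixels, amid what is visible of it).
The state is a dict: "clock": time; "q": joint angles; "qd": joint speeds; "tau": joint torques, N m; "tcp_pos": TCP position; "tcp_rot": TCP orientation; "force": force on the tool from outside, world axes, zero at the start; "ft_torque": the same for the moment, N m; "finger_gap": opening from 0.0 (shut) to 1.0 (fully open); "grasp_force": force on a finger pad.
Only numpy, scipy, OpenCV 4.12 (cv2) and the standard library are available. Lean on these libraries where they do the work, as an engineer would, in place of code of your own. Each camera call takes 0.05 s, during which the arm holds its last target. There are 200 camera calls.

## Task

The food processor's washed control knob is lying in the porcelain dish. Pick it up by its wing, turn it so that the flat in its bore matches the flat of the processor's D-shaped spindle, and push it gently home on the spindle, without forcing it. Then press it down to pulse and finish like that, your fingers still on the knob and keeping it pressed fully down; leave everything else where it stands.

Things in the scene. Friction and masses are not known exactly. Their poses are not given: they have to be found in the camera images.
- knob_mid (a point): The loose black control knob (about 60 g), bore down in the dish: round skirt 50 mm across, 18 mm high, and on it an upright wing 50 mm long, 13 mm thick, 20 mm high (38 mm in all). This point is on its axis, 19 mm above its underside (1 mm above the skirt's top). z is up along the axis, x runs along the wing to the end with the white pointer line, y across the wing.
- knob_bore (a point): Centre of the inner end of the D-shaped bore in the knob's underside, on the axis, 14 mm above the underside; axes as knob_mid. The bore is 14 mm deep, about 15.2 mm in diameter, its flat 3.1 mm from the axis on the pointer side (+x), its mouth chamfered.
- spindle_tip (a point): Centre of the top end of the brass D-shaped spindle on the processor's black panel: 14 mm in diameter, 20 mm proud of the panel, one flat 2.5 mm from the axis, top edge chamfered. z is up, x points out of the flat. The knob goes on only with its x along this x (within about 0.15 rad); it is home when knob_bore meets this point. Turns only against stiff friction (0.1 N m).
- spindle (a joint): How far the spindle is pressed down, in m: 0 is up, 0.005 is the stop. The spring takes about 5 N to start and about 9 N at the stop; it comes up again when let go. Seated, the knob's underside clears the panel by 6 mm, and by 1 mm when fully pressed.
- selector (a joint): Angle of the spindle about its vertical axis relative to the processor, rad; positive is counter-clockwise from above, and at 0 the flat faces the bowl. The grey index disc (42 mm across) under the spindle turns with it; its white line lies on the side of the flat. It stays where it is left.
- processor: White food processor, fixed: base 290 mm deep (x), 190 mm wide (y), origin under its centre on the shelf, control panel at its front (-x), 88 mm high. The spindle stands 95 mm in front of the origin. The clear lidded bowl, 150 mm across, stands 55 mm behind the origin, 230 mm high, with a feed tube up to 260 mm and a handle on its -y side.
- dish: White porcelain dish, loose (0.55 kg), 190 mm across and 19 mm high, inner floor flat for 55 mm around the centre and 5 mm above the shelf; origin under its centre. A small stainless steel clip, up to 32 mm high, sits on its rim at the dish's +x side.
- date_box: Bystander: grey plastic date container with lid, 118 x 178 x 77 mm high, loose; origin under its centre.
- shaker1: Bystander: clear acrylic spice shaker with steel cap, red spice, 50 mm across, 98 mm high, loose; origin under its centre.
- shaker2: Bystander: clear acrylic spice shaker with steel cap, yellow spice, 50 mm across, 98 mm high, loose; origin under its centre.
- tin: Bystander: copper-tone aluminium tin, 81 mm across, 123 mm high, loose; origin under its centre.
- jar: Bystander: amber glass jar, 76 mm across, 125 mm high, loose; origin under its centre.
- spatula: Bystander: bowl spatula, 260 mm long, lying flat on the shelf, loose; origin under its middle.
Mind the look-alikes: they are no part of the job. There is more than one size of the part that bears knob_mid; the job needs the smallest.

How it is judged:
By the outcome, as a careful person would: the job done as asked, in the order asked, and still so for the second after the job is handed in, while the arm keeps its last pose, push and grip.
It also fails if it takes over 43 s, if anything falls off the work surface, if the arm or the gripper's body presses on something with over 40 N, if the wrist force passes 120 N, or if a joint passes its speed limit or range.

## Working session

There is one attempt and no reset: what is moved stays moved. The work goes in short steps, Python scripts to look and compute and a shell command to move; the robot and the scene stay as the last step left them, time stands still between calls to the robot, and variables do not carry over. Pictures are saved under pics/ and viewed, at most 10 in all, crops included, and the job is handed in when it is done.

```bash
ls; mkdir -p pics; cat > h.py <<'E'
import numpy as np, cv2
from cell import bot, eyes
def snap(n):
    ci=eyes.camera_info(n); p,d=eyes.snapshot(n); return p,d,ci
def world(u,v,z,ci):
    K,R,t=map(np.array,(ci["intrinsics"],ci["R"],ci["t"]))
    c=np.stack([(u-K[0,2])/K[0,0]*z,(v-K[1,2])/K[1,1]*z,z],-1)
    return (c-t)@R
def cloud(d,ci):
    v,u=np.mgrid[:d.shape[0],:d.shape[1]]
    return world(u,v,d,ci)
def onplane(u,v,zw,ci):
    K,R,t=map(np.array,(ci["intrinsics"],ci["R"],ci["t"]))
    r=np.array([(u-K[0,2])/K[0,0],(v-K[1,2])/K[1,1],1])@R; o=-t@R
    return o+r*(zw-o[2])/r[2]
def save(p,n): cv2.imwrite('pics/'+n,p[...,::-1])
E
python3 - <<'E'
from h import *
s=bot.sense(); print(s)
p,d,ci=snap("top"); save(p,'top.png')
C=cloud(d,ci)
for n in ["knob_mid","spindle_tip","spindle","processor","dish"]:
    for r in eyes.silhouettes(n,"top"):
        m=r["mask"]&(d>0); c=C[m]
        print(n,round(r["score"],2),r["xy"],m.sum(),np.median(c,0).round(3),c.min(0).round(3),c.max(0).round(3))
p2,d2,ci2=snap("side"); save(p2,'side.png')
E
```

```text
pics
{'clock': 0.0, 'q': array([-1.52527987e+00,  3.81223399e-01,  1.29827180e+00, -1.86045112e-05,
        1.46358606e+00, -2.15312194e-01]), 'qd': array([ 0.00131524,  0.00097274, -0.00129832,  0.00061325,  0.00062464,
        0.00012828]), 'tau': array([ 3.94230728e-04, -4.48458195e+01, -2.31276548e+01, -2.20934990e-04,
        4.68399347e-03, -5.80576781e-06]), 'tcp_pos': array([ 0.14180831, -0.53111339,  0.23869333]), 'tcp_rot': array([ 9.91507693e-01,  1.30045917e-01,  5.38992424e-05, -7.42408574e-04]), 'force': array([-0.18800259, -0.59741064,  0.48733358]), 'ft_torque': array([-0.00319301,  0.02255792, -0.00965564]), 'grasp_force': 0.0, 'finger_gap': 0.9957851331179212}
knob_mid 0.64 [149.0, 207.0] 335 [0.53  0.333 0.024] [ 0.498  0.307 -0.009] [0.571 0.373 0.056]
knob_mid 0.6 [203.4, 272.8] 343 [0.314 0.134 0.024] [ 0.282  0.104 -0.007] [0.347 0.169 0.055]
knob_mid 0.51 [197.1, 223.3] 189 [0.487 0.167 0.024] [0.464 0.144 0.003] [0.512 0.192 0.047]
processor 0.96 [298.3, 172.6] 5530 [ 0.617 -0.148  0.09 ] [ 0.529 -0.328 -0.004] [0.811 0.009 0.262]
processor 0.55 [398.0, 183.0] 675 [ 0.636 -0.525  0.004] [ 0.446 -0.556 -0.005] [ 0.703 -0.488  0.025]
dish 0.85 [191.4, 223.6] 2311 [0.485 0.172 0.01 ] [ 0.394  0.077 -0.006] [0.596 0.272 0.032]
```

View pics/top.png

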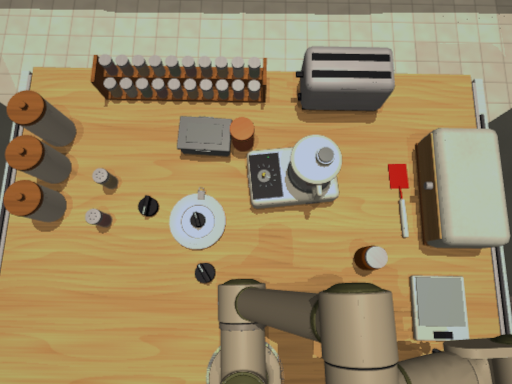

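View pics/side.png

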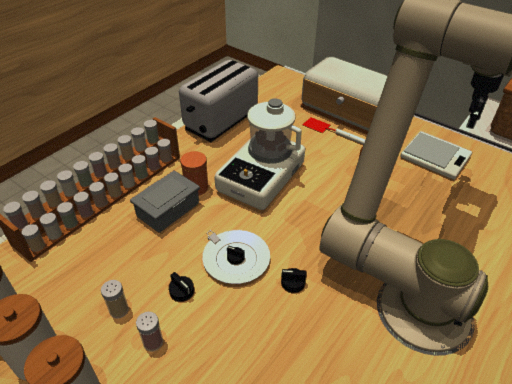

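The top view shows the dish knob at (197,220). The other two knobs, at (148,206) and (205,272), lie outside the dish and are larger. The spindle is at (264,176) on the panel, which faces image left (+y). The clip is at (201,192).

```bash
python3 - <<'E'
from h import *
ci=eyes.camera_info("top")
print('spindle',onplane(264,176,.108,ci),'clip',onplane(201,192,.03,ci))
c=eyes.camera_info("wrist");s=bot.sense()
o=-np.array(c['t'])@np.array(c['R']);print('wristcam',o-s['tcp_pos'],np.array(c['R'])[2],c['intrinsics'][0])
E
python3 -m inch '[[[4,4,2],0],[[7,9,4],0],[[10,13,6],0],[[12,18,8],0],[[14,23,8],0]]'
python3 -m inch '[[[4,4,0],0],[[7,8,0],0],[[11,12,0],0],[[15,16,0],0],[[19,20,0],0]]'
```

```text
spindle [ 0.62099853 -0.05022106  0.108     ] clip [0.58173756 0.16089458 0.03      ]
wristcam [0.07813651 0.02252442 0.13524177] [-0.30200021 -0.07970693 -0.94996983] [312.72447062   0.         256.20678299]
clock: 0.85
tcp_pos: [0.269, -0.3317, 0.3161]
tcp_rot: [0.992, 0.13, 0.0, 0.001]
force: [1.2, -0.6, 0.2]
finger_gap: 1.001
grasp_force: 0.0
clock: 1.35
tcp_pos: [0.4408, -0.1496, 0.3149]
tcp_rot: [0.992, 0.13, 0.0, 0.0]
force: [0.3, -1.2, 0.7]
finger_gap: 1.002
grasp_force: 0.0
```

```bash
python3 -m inch '[[[4,2,0],0],[[8,4,0],0],[[12,6,0],0],[[12,6,0],0],[[12,6,0],0]]'
python3 - <<'E'
from h import *
p,d,ci=snap("wrist"); save(p,'w1.png'); np.savez('w1.npz',p=p,d=d,**{k:np.array(v) for k,v in ci.items()})
for n in ["spindle_tip","selector","processor"]:
    for r in eyes.silhouettes(n,"wrist"):
        m=r["mask"]&(d>0); c=cloud(d,ci)[m]
        print(n,round(r["score"],2),r["xy"],m.sum(),np.median(c,0).round(3),c.min(0).round(3),c.max(0).round(3))
C=cloud(d,ci); m=(d>0)&(C[...,2]>.098)&(C[...,2]<.115)
v,u=np.nonzero(m);print(len(u),np.median(u),np.median(v),np.median(C[m],0))
E
```

```text
clock: 1.85
tcp_pos: [0.56, -0.091, 0.314]
tcp_rot: [0.991, 0.131, -0.001, -0.0]
force: [-0.6, -0.2, 0.5]
finger_gap: 0.998
grasp_force: 0.0
spindle_tip 0.54 [233.8, 91.6] 92 [ 0.63  -0.046  0.109] [ 0.624 -0.051  0.105] [ 0.635 -0.041  0.11 ]
selector 0.73 [234.8, 89.9] 1242 [ 0.63  -0.047  0.09 ] [ 0.608 -0.068  0.087] [ 0.651 -0.026  0.11 ]
processor 0.8 [366.1, 105.8] 59482 [ 0.647 -0.15   0.228] [ 0.48  -0.466 -0.001] [0.804 0.026 0.262]
processor 0.4 [231.1, 92.6] 110 [ 0.629 -0.046  0.109] [ 0.623 -0.051  0.09 ] [ 0.635 -0.04   0.11 ]
processor 0.33 [64.0, 153.0] 1299 [0.495 0.166 0.026] [0.468 0.147 0.005] [0.516 0.208 0.046]
1350 318.0 94.0 [ 0.64178614 -0.13507973  0.10654318]
```

View pics/w1.png

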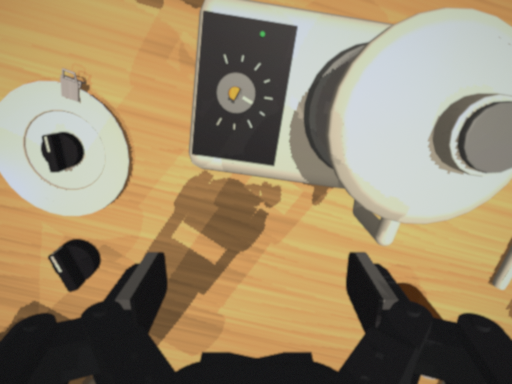

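```bash
cat >> h.py <<'E'
def ortho(p,ci,cx,cy,z,half,n=400):
    # image col -> +x world ; row -> -y world
    K,R,t=map(np.array,(ci["intrinsics"],ci["R"],ci["t"]))
    g=(np.arange(n)-n/2)/(n/2)*half
    X,Y=np.meshgrid(cx+g,cy-g); P=np.stack([X,Y,np.full_like(X,z)],-1)@R.T+t
    return cv2.remap(p,(K[0,0]*P[...,0]/P[...,2]+K[0,2]).astype('f4'),(K[1,1]*P[...,1]/P[...,2]+K[1,2]).astype('f4'),cv2.INTER_CUBIC)
E
python3 - <<'E'
from h import *
z=np.load('w1.npz');p,d,ci=z['p'],z['d'],z
C=cloud(d,ci)
a=ortho(p,ci,.630,-.046,.09,.03); b=ortho(p,ci,.490,.167,.043,.04)
save(np.hstack([a,b]),'o1.png')
m=(d>0)&(C[...,2]>.104)&(C[...,2]<.116)&(np.hypot(C[...,0]-.63,C[...,1]+.046)<.02); print(C[m].mean(0),m.sum(),C[m].min(0),C[m].max(0))
m=(d>0)&(C[...,2]>.036)&(C[...,2]<.055)&(np.hypot(C[...,0]-.49,C[...,1]-.167)<.04);c=C[m]
r=cv2.minAreaRect((c[:,:2]*1000).astype('f4'));print(m.sum(),c.mean(0),np.percentile(c[:,2],[5,50,95]),r)
E
```

```text
[ 0.62959805 -0.04568796  0.10859793] 110 [ 0.62254404 -0.05085256  0.10487283] [ 0.63572114 -0.04035301  0.11037496]
482 [0.492065   0.17113754 0.0427474 ] [0.03749834 0.04349697 0.04511465] ((491.1260986328125, 172.48509216308594), (50.08551788330078, 14.20312213897705), 16.707059860229492)
```

View pics/o1.png

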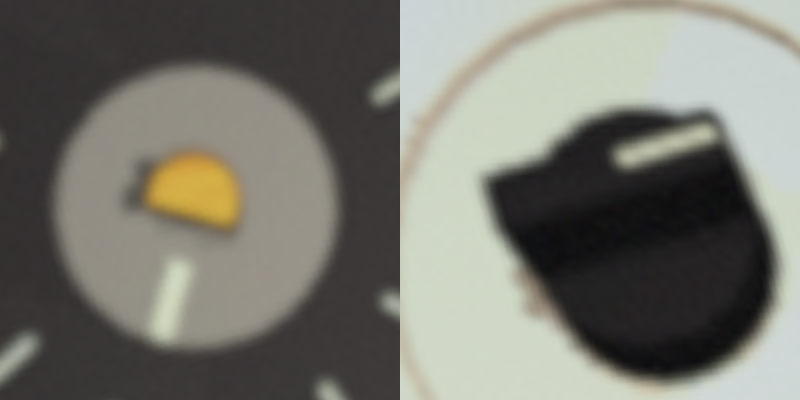

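The flat of the spindle faces about -105° in world yaw, with the axis near (0.629,-0.047). The dish knob's wing lies at about 17°, pointer towards +x, centred near (0.491,0.173). Its 50×14 mm outline and 0.043 m top fit the size given. For joint 6's range I grasp with the tool half-turned, at yaw 197°.

```bash
python3 -m inch '[[[-1,4,0],0.15],[[-2,8,0],0.3],[[-3,12,0],0.45],[[-4,16,0],0.6],[[-5,20,0],0.75]]' 5 20
python3 -m inch '[[[-1,3,0],0.15],[[-2,6,-2],0.3],[[-2,6,-4],0.45],[[-2,6,-6],0.6],[[-2,6,-8],0.75]]'
python3 -m inch '[[[0,0,-1],0.15],[[0,0,-2],0.3],[[0,0,-3],0.45],[[0,0,-4],0.6],[[0,0,-5],0.75]]'
python3 -m inch '[[[0,0,0],0.15],[[0,0,0],0.3],[[0,0,0],0.45],[[0,0,0],0.6],[[0,0,0],0.75]]'
python3 -m inch '[[[0,0,0],0.15],[[0,0,0],0.17],[[0,0,0],0.17],[[0,0,0],0.17],[[0,0,0],0.17]]'
cat > look.py <<'E'
from h import *
import sys
s=bot.sense(); p,d,ci=snap("wrist"); C=cloud(d,ci)
q=s['tcp_rot'];print('tcp',s['tcp_pos'],'yaw',np.degrees(2*np.arctan2(q[1],q[0]))%360,'q',s['q'].round(2),s['clock'])
m=(d>0)&(C[...,2]>.037)&(C[...,2]<.055)&(np.hypot(C[...,0]-.491,C[...,1]-.172)<.035);c=C[m]
r=cv2.minAreaRect((c[:,:2]*1000).astype('f4'));print(m.sum(),c.mean(0),np.percentile(c[:,2],[5,50,95]),r)
save(np.hstack([ortho(p,ci,.491,.172,.043,.04),cv2.resize(p,(533,400))])[:, :800],sys.argv[1])
E
python3 look.py k1.png
```

```text
clock: 2.55
tcp_pos: [0.5086, 0.1092, 0.3153]
tcp_rot: [0.874, 0.486, 0.0, 0.0]
force: [0.2, 0.6, -0.7]
finger_gap: 0.586
grasp_force: 0.0
clock: 3.05
tcp_pos: [0.4892, 0.1681, 0.2345]
tcp_rot: [0.635, 0.773, 0.0, 0.0]
force: [0.2, 0.7, -0.6]
finger_gap: 0.589
grasp_force: 0.0
clock: 3.55
tcp_pos: [0.4895, 0.1677, 0.1848]
tcp_rot: [0.308, 0.951, 0.0, 0.0]
force: [0.7, -0.3, 0.1]
finger_gap: 0.587
grasp_force: 0.0
clock: 4.05
tcp_pos: [0.4895, 0.1678, 0.1852]
tcp_rot: [-0.062, 0.998, -0.0, 0.0]
force: [-0.2, -0.3, 0.4]
finger_gap: 0.585
grasp_force: 0.0
clock: 4.55
tcp_pos: [0.4897, 0.1684, 0.1847]
tcp_rot: [-0.143, 0.99, 0.0, 0.0]
force: [0.1, 0.3, -0.6]
finger_gap: 0.586
grasp_force: 0.0
tcp [0.48967668 0.16840796 0.18474423] yaw 196.45564134215434 q [ 0.1   0.37  1.48  0.    1.29 -1.76] 4.55
729 [0.48957012 0.17326751 0.0434696 ] [0.04176497 0.04362438 0.04482979] ((490.6268310546875, 173.75865173339844), (49.66859436035156, 12.331021308898926), 16.25049591064453)
```

```bash
python3 -m inch '[[[0,0.5,-4],0],[[0,0.5,-8],0],[[0,0.5,-11],0],[[0,0.5,-13.5],0],[[0,0.5,-14.3],0]]'
python3 -m inch '[[[0,0,-0.3],0],[[0,0,-0.7],0],[[0,0,-0.7],0],[[0,0,-0.7],0]]'
```

```text
clock: 5.1
tcp_pos: [0.4887, 0.1734, 0.0395]
tcp_rot: [-0.144, 0.99, 0.0, -0.002]
force: [-0.0, 0.1, -0.4]
finger_gap: 0.584
grasp_force: 0.0
clock: 5.5
tcp_pos: [0.4901, 0.1736, 0.0355]
tcp_rot: [-0.144, 0.99, -0.0, 0.001]
force: [-0.7, -0.4, -0.0]
finger_gap: 0.586
grasp_force: 0.0
```

```bash
python3 -m inch '[[[0,0,0],0],[[0,0,0],0],[[0,0,0],0],[[0,0,0],0],[[0,0,0],0]]' 0.5 50
python3 -m inch '[[[0,0,0],0],[[0,0,0],0],[[0,0,0],0]]'
```

```text
clock: 6.0
tcp_pos: [0.49, 0.1736, 0.0351]
tcp_rot: [-0.144, 0.99, -0.0, 0.0]
force: [-1.0, -0.7, 5.7]
finger_gap: 0.141
grasp_force: 50.4
clock: 6.3
tcp_pos: [0.4899, 0.1736, 0.0351]
tcp_rot: [-0.144, 0.99, -0.0, 0.0]
force: [-0.8, -0.7, 5.6]
finger_gap: 0.134
grasp_force: 50.4
```

```bash
python3 -m inch '[[[0,0,1],0],[[0,0,4],0],[[0,0,8],0],[[0,0,12],0],[[0,0,16],0]]'
python3 -m inch '[[[2,-4,0],-0.15],[[4,-7,0],-0.3],[[6,-10,0],-0.45],[[8,-13,0],-0.6],[[10,-16,0],-0.75]]'
python3 -m inch '[[[1,-2,0],-0.15],[[2,-4,0],-0.3],[[4,-6,0],-0.45],[[4,-6,0],-0.6],[[4,-6,0],-0.75]]'
python3 -m inch '[[[0,0,0],-0.15],[[0,0,0],-0.3],[[0,0,0],-0.45],[[0,0,0],-0.6],[[0,0,0],-0.62]]'
cat > look2.py <<'E'
from h import *
import sys
s=bot.sense(); p,d,ci=snap("wrist"); C=cloud(d,ci)
q=s['tcp_rot'];print('tcp',s['tcp_pos'],'yaw',np.degrees(2*np.arctan2(q[1],q[0]))%360,'q',s['q'].round(2),s['clock'],s['grasp_force'])
np.savez(sys.argv[1]+'.npz',p=p,d=d,**{k:np.array(v) for k,v in ci.items()})
z=s['tcp_pos'][2]
save(np.hstack([ortho(p,ci,.6294,-.0471,.09,.04,300),cv2.resize(p,(500,375))[:300]]),sys.argv[1]+'.png')
E
python3 look2.py k2
```

```text
clock: 6.8
tcp_pos: [0.4892, 0.1735, 0.1967]
tcp_rot: [-0.144, 0.99, 0.0, -0.0]
force: [0.4, -0.1, -0.4]
finger_gap: 0.142
grasp_force: 49.6
clock: 7.3
tcp_pos: [0.5901, 0.0122, 0.1951]
tcp_rot: [0.231, 0.973, 0.0, -0.0]
force: [0.3, 0.3, -0.4]
finger_gap: 0.133
grasp_force: 49.6
clock: 7.8
tcp_pos: [0.6297, -0.0472, 0.1945]
tcp_rot: [0.572, 0.82, -0.0, -0.0]
force: [-0.1, -0.5, -1.4]
finger_gap: 0.139
grasp_force: 49.6
clock: 8.3
tcp_pos: [0.6295, -0.0464, 0.1949]
tcp_rot: [0.793, 0.609, -0.0, -0.0]
force: [-0.8, 0.4, -1.0]
finger_gap: 0.138
grasp_force: 49.6
tcp [ 0.62948918 -0.04642616  0.19492521] yaw 74.98380300582272 q [-0.26  0.56  1.13 -0.    1.46  0.  ] 8.3 49.609057903289795
```

View pics/k2.png

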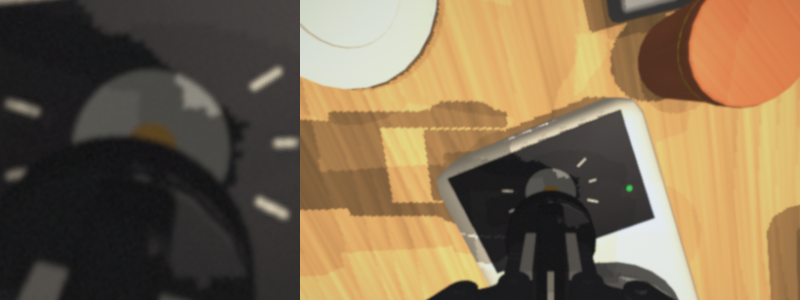

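The picture shows the knob held upright at about (550,220), with the index disc and the gold spindle just behind it, at (550,185). Next I measure where the held knob is relative to the disc in this view.

```bash
python3 - <<'E'
from h import *
z=np.load('k2.npz');p,d,ci=z['p'],z['d'],z
C=cloud(d,ci); r=np.hypot(C[...,0]-.6295,C[...,1]+.0464)
for lo in np.arange(.160,.186,.002):
    m=(d>0)&(C[...,2]>lo)&(C[...,2]<lo+.002)&(r<.035); print(round(lo,3),m.sum(),end='; ')
from scipy.optimize import least_squares
def edge(cx,cy,zz,R,half,lo,hi,name):
    # radial gradient edge search on ortho image at height zz
    g=cv2.cvtColor(ortho(p,ci,cx,cy,zz,half,600),cv2.COLOR_RGB2GRAY).astype(float); s=half/300
    pts=[]
    for a in np.radians(np.arange(lo,hi,3)):
        rr=np.arange(R-.004,R+.004,s/2); col=(300+rr*np.cos(a)/s).astype('f4'); row=(300-rr*np.sin(a)/s).astype('f4')
        v=cv2.remap(g.astype('f4'),col[None],row[None],cv2.INTER_LINEAR)[0]; v=cv2.GaussianBlur(v[None],(0,0),4)[0]
        k=np.argmax(np.abs(np.gradient(v))); pts.append([cx+rr[k]*np.cos(a),cy+rr[k]*np.sin(a)])
    pts=np.array(pts); f=least_squares(lambda x:np.hypot(pts[:,0]-x[0],pts[:,1]-x[1])-x[2],[cx,cy,R],loss='soft_l1',f_scale=.0003)
    print('\n',name,f.x.round(5),'res',np.median(np.abs(f.fun)).round(5))
# disc visible arc & skirt lower rim (silhouette, underside z~.165) 
for zz in(.088,.090,.092): edge(.6297,-.0467,zz,.021,.03,10,165,'disc z%.3f'%zz)
for zz in(.183,.165): edge(.6295,-.0464,zz,.025,.035,20,130,'skirt z%.3f'%zz)
E
```

```text
0.16 0; 0.162 0; 0.164 24; 0.166 72; 0.168 95; 0.17 86; 0.172 98; 0.174 102; 0.176 92; 0.178 145; 0.18 124; 0.182 1576; 0.184 371; 
 disc z0.088 [ 0.62933 -0.04716  0.02119] res 0.00016

 disc z0.090 [ 0.62955 -0.04664  0.02115] res 0.00018

 disc z0.092 [ 0.6296  -0.04598  0.02096] res 0.00011

 skirt z0.183 [ 0.62796 -0.05126  0.03113] res 0.0005

 skirt z0.165 [ 0.63036 -0.04419  0.02457] res 7e-05
```

```bash
python3 - <<'E'
from h import *
from scipy.optimize import least_squares
z=np.load('k2.npz');p,d,ci=z['p'],z['d'],z
C=cloud(d,ci); r=np.hypot(C[...,0]-.6295,C[...,1]+.0464)
m=(d>0)&(C[...,2]>.167)&(C[...,2]<.178)&(r<.035);c=C[m]
f=least_squares(lambda x:np.hypot(c[:,0]-x[0],c[:,1]-x[1])-.025,[.63,-.046],loss='soft_l1',f_scale=.0005);print(f.x,np.median(f.fun))
a=np.radians(75);e=np.array([np.cos(a),np.sin(a)])
for lo,hi in((.181,.185),(.187,.200),(.2,.205)):
    m=(d>0)&(C[...,2]>lo)&(C[...,2]<hi)&(r<.035);c=C[m][:,:2]-[.6295,-.0464]
    if len(c): l=c@e; t=c@[-e[1],e[0]]; print(lo,len(c),'along',np.percentile(l,[1,50,99]),'across',np.percentile(t,[1,50,99]))
m=(d>0)&(C[...,2]>.181)&(C[...,2]<.185)&(r<.035)
q=C[m]; h=cv2.convexHull((q[:,:2]*1e4).astype('f4'))[:,0]/1e4; h=h[((h-[.6295,-.0464])@e)>.008]
f=least_squares(lambda x:np.hypot(h[:,0]-x[0],h[:,1]-x[1])-.025,[.63,-.046],loss='soft_l1',f_scale=.0005);print('top hull',f.x,len(h),np.abs(f.fun).mean())
E
```

```text
[ 0.63026301 -0.04447706] -1.4857168353359096e-05
0.181 1992 along [-0.00200689  0.01344859  0.02672624] across [-0.02410978 -0.00025574  0.02354894]
0.187 642 along [0.00826711 0.01304548 0.02757308] across [-1.86115530e-02 -2.52921542e-05  1.80577402e-02]
0.2 2766 along [-0.02068504  0.00832479  0.02707962] across [-0.01758554 -0.00047657  0.01680936]
top hull [ 0.63032973 -0.04437298] 23 0.00013919326795221464
```

```bash
python3 - <<'E'
from h import *
z=np.load('k2.npz');p,d,ci=z['p'],z['d'],z
C=cloud(d,ci); x=C[...,0]-.6303;y=C[...,1]+.0444; a=np.radians(75)
l=x*np.cos(a)+y*np.sin(a); t=-x*np.sin(a)+y*np.cos(a)
m=(d>0)&(C[...,2]>.175)&(C[...,2]<.190)&(l>.004)&(np.hypot(l,t)<.023)&(abs(t)>.009)
print(m.sum())
A=np.c_[l[m],t[m],np.ones(m.sum())]; 
w=np.ones(m.sum())
for _ in range(5):
    s=np.linalg.lstsq(A*w[:,None],C[...,2][m]*w,rcond=None)[0]; e=C[...,2][m]-A@s; w=1/(1+(e/.001)**2)
print('skirt top slope along,across (deg)',np.degrees(s[:2]),s[2],np.abs(e).mean())
# disc/panel height
r=np.hypot(C[...,0]-.6296,C[...,1]+.0467); c=C[(d>0)&(r<.02)&(C[...,2]<.1)]; print('disc z',np.median(c[:,2]),len(c)); c=C[(d>0)&(r>.024)&(r<.035)&(C[...,2]<.1)]; print('panel z',np.median(c[:,2]),len(c))
z1=np.load('w1.npz');C=cloud(z1['d'],z1);r=np.hypot(C[...,0]-.6296,C[...,1]+.0467);print('w1 disc/panel',np.median(C[(r>.01)&(r<.02)][:,2]),np.median(C[(r>.024)&(r<.035)][:,2]))
E
```

```text
993
skirt top slope along,across (deg) [0.01260671 0.18763266] 0.18347848856135732 0.00045160612419713973
disc z 0.0897662087148382 908
panel z 0.08914378464073283 1904
w1 disc/panel 0.08986945794162421 0.08923503266352475
```

```bash
python3 -m inch '[[[-0.05,-0.2,-1],0],[[-0.05,-0.2,-2.5],0],[[-0.05,-0.2,-4],0],[[-0.05,-0.2,-5],0],[[-0.05,-0.2,-5],0]]'
python3 -m inch '[[[0,0,-0.1],0],[[0,0,-0.2],0],[[0,0,-0.3],0],[[0,0,-0.4],0],[[0,0,-0.4],0]]'
```

```text
clock: 8.85
tcp_pos: [0.6285, -0.0484, 0.1429]
tcp_rot: [0.792, 0.61, -0.001, -0.001]
force: [-0.3, -0.1, -1.2]
finger_gap: 0.141
grasp_force: 49.6
clock: 9.35
tcp_pos: [0.6292, -0.0485, 0.1407]
tcp_rot: [0.793, 0.61, 0.0, 0.0]
force: [-1.0, 1.3, -0.8]
finger_gap: 0.139
grasp_force: 49.6
```

```bash
python3 -m inch '[[[0,0,-0.1],0],[[0,0,-0.2],0],[[0,0,-0.2],0]]'
python3 -m inch '[[[0,0,-0.1],0],[[0,0,-0.2],0],[[0,0,-0.2],0]]'
```

```text
clock: 9.65
tcp_pos: [0.6292, -0.0485, 0.1385]
tcp_rot: [0.793, 0.609, -0.0, -0.0]
force: [0.1, -0.1, -1.6]
finger_gap: 0.137
grasp_force: 49.6
clock: 9.95
tcp_pos: [0.6292, -0.0485, 0.1365]
tcp_rot: [0.793, 0.61, -0.0, -0.0]
force: [0.4, 0.0, -1.1]
finger_gap: 0.139
grasp_force: 49.6
```

```bash
python3 -m inch '[[[0,0,-0.1],0],[[0,0,-0.2],0],[[0,0,-0.2],0]]'
python3 -m inch '[[[0,0,-0.1],0],[[0,0,-0.2],0],[[0,0,-0.2],0]]'
```

```text
clock: 10.25
tcp_pos: [0.6292, -0.0485, 0.1345]
tcp_rot: [0.793, 0.609, -0.0, -0.0]
force: [-1.1, -0.8, -1.2]
finger_gap: 0.138
grasp_force: 49.6
clock: 10.55
tcp_pos: [0.6291, -0.0485, 0.1325]
tcp_rot: [0.793, 0.609, -0.0, -0.0]
force: [0.6, -0.3, -1.6]
finger_gap: 0.137
grasp_force: 49.6
```

It is in the bore with no load. I go on gently.

```bash
python3 -m inch '[[[0,0,-0.1],0],[[0,0,-0.2],0],[[0,0,-0.3],0],[[0,0,-0.4],0],[[0,0,-0.4],0]]'
python3 -m inch '[[[0,0,-0.1],0],[[0,0,-0.2],0],[[0,0,-0.3],0],[[0,0,-0.3],0]]'
```

```text
clock: 11.05
tcp_pos: [0.6292, -0.0485, 0.1285]
tcp_rot: [0.793, 0.609, -0.0, -0.0]
force: [-0.2, -1.4, -2.0]
finger_gap: 0.137
grasp_force: 49.6
clock: 11.45
tcp_pos: [0.6292, -0.0485, 0.1255]
tcp_rot: [0.793, 0.609, -0.0, -0.0]
force: [0.3, -1.3, -1.6]
finger_gap: 0.14
grasp_force: 49.6
```

```bash
python3 -m inch '[[[0,0,-0.1],0],[[0,0,-0.1],0],[[0,0,-0.1],0]]'
python3 -m inch '[[[0,0,-0.1],0],[[0,0,-0.1],0],[[0,0,-0.1],0]]'
```

```text
clock: 11.75
tcp_pos: [0.6292, -0.0485, 0.1245]
tcp_rot: [0.793, 0.609, -0.0, -0.0]
force: [0.3, -2.4, -1.5]
finger_gap: 0.14
grasp_force: 49.6
clock: 12.05
tcp_pos: [0.6293, -0.0485, 0.1241]
tcp_rot: [0.793, 0.609, 0.0, 0.0]
force: [-1.6, -1.0, 3.7]
finger_gap: 0.135
grasp_force: 50.2
```

```bash
python3 -m inch '[[[0,0,-0.1],0],[[0,0,-0.1],0],[[0,0,-0.1],0]]'
python3 -m inch '[[[0,0,-0.1],0],[[0,0,-0.2],0],[[0,0,-0.2],0]]'
python3 -m inch '[[[0,0,-0.1],0],[[0,0,-0.1],0],[[0,0,-0.1],0]]'
```

```text
clock: 12.35
tcp_pos: [0.6293, -0.0485, 0.1229]
tcp_rot: [0.793, 0.609, 0.0, 0.0]
force: [-1.7, -1.6, 4.7]
finger_gap: 0.137
grasp_force: 50.3
clock: 12.65
tcp_pos: [0.6293, -0.0485, 0.1209]
tcp_rot: [0.793, 0.609, 0.0, 0.0]
force: [-2.1, -1.4, 6.0]
finger_gap: 0.137
grasp_force: 50.5
clock: 12.95
tcp_pos: [0.6293, -0.0485, 0.1201]
tcp_rot: [0.793, 0.609, 0.0, 0.0]
force: [-2.6, -1.4, 8.1]
finger_gap: 0.136
grasp_force: 50.6
```

```bash
python3 -m inch '[[[0,0,-0.1],0],[[0,0,-0.1],0],[[0,0,-0.1],0]]'
python3 -m inch '[[[0,0,-0.05],0],[[0,0,-0.05],0],[[0,0,-0.05],0]]'
```

```text
clock: 13.25
tcp_pos: [0.6293, -0.0485, 0.1192]
tcp_rot: [0.793, 0.609, 0.0, 0.0]
force: [-2.4, -1.7, 8.4]
finger_gap: 0.132
grasp_force: 50.7
clock: 13.55
tcp_pos: [0.6293, -0.0485, 0.119]
tcp_rot: [0.793, 0.609, 0.0, 0.0]
force: [-3.3, -0.9, 9.0]
finger_gap: 0.136
grasp_force: 51.0
```

```bash
python3 -m inch '[[[0,0,-0.05],0],[[0,0,-0.05],0],[[0,0,-0.05],0]]'
python3 -m inch '[[[0,0,-0.05],0],[[0,0,-0.05],0],[[0,0,-0.05],0]]'
```

```text
clock: 13.85
tcp_pos: [0.6294, -0.0485, 0.1189]
tcp_rot: [0.793, 0.609, 0.0, 0.001]
force: [-3.5, -1.6, 12.3]
finger_gap: 0.134
grasp_force: 51.4
clock: 14.15
tcp_pos: [0.6294, -0.0486, 0.1189]
tcp_rot: [0.793, 0.61, 0.0, 0.001]
force: [-5.1, -1.1, 14.3]
finger_gap: 0.139
grasp_force: 51.7
```

```bash
python3 -m inch '[[[0,0,-0.03],0],[[0,0,-0.03],0],[[0,0,-0.03],0]]'
python3 look2.py k3; python3 - <<'E'
from h import *
z=np.load('k3.npz');d=z['d'];C=cloud(d,z);x=C[...,0]-.6296;y=C[...,1]+.0467; a=np.radians(75)
l=x*np.cos(a)+y*np.sin(a); t=-x*np.sin(a)+y*np.cos(a)
m=(d>0)&(l>.004)&(np.hypot(l,t)<.022)&(abs(t)>.009)&(C[...,2]<.113)
r=np.hypot(x,y);print('skirt top',np.median(C[...,2][m]),'panel',np.median(C[...,2][(d>0)&(r>.028)&(r<.038)&(C[...,2]<.1)]))
E
```

```text
clock: 14.45
tcp_pos: [0.6294, -0.0485, 0.1188]
tcp_rot: [0.793, 0.61, 0.001, 0.001]
force: [-6.1, -0.9, 17.0]
finger_gap: 0.138
grasp_force: 51.9
tcp [ 0.62944364 -0.04852661  0.11884882] yaw 75.11317529877854 q [-0.26  0.62  1.24 -0.    1.28 -0.  ] 14.45 51.948301792144775
skirt top 0.10743299917058202 panel 0.08917406001571129
```

View pics/k3.png

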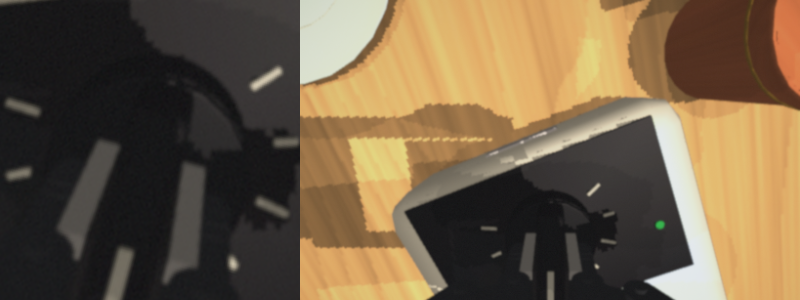

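The knob sits flush above the panel at about (550,230). Its skirt top is 18.3 mm above the panel, where a fully pressed knob should measure about 19 mm, and the push is 17 N against the stop. I'm handing in.

```bash
python3 -c "
from cell import bot
print(bot.sign_off())"
```

```text
the job is handed in; nothing more can be done
None
```

The knob is on the spindle with its flat matched, and the gripper still holds its wing and keeps it pressed down against the stop with about 17 N; I handed the job in at about 14.5 s on the robot's clock, and no verdict came back.

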